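# Set the pasta roller and slide the tub under it

## Robot

A 6-joint arm with a two-finger parallel gripper is mounted at the origin on a cart in front of the work surface, level with it; the furniture and walls round the work are solid. World frame = base frame: x ahead of the robot, y to its left, z up, the work surface at z = 0. Lengths are in m, angles in rad, forces in N, time in s.
With the tool pointing down it reaches from about 0.275 to 0.875 m from the base axis. Payload 12.5 kg.
Tool frame: the origin (TCP) lies between the finger pads; the fingertips stand 22 mm ahead of it and the grasp point (between the pads) lies 3 mm ahead of it; z points along the fingers, y is the line along which they close (so a half turn about z gives the same grasp; the last joint's range is limited). The gripper opens to 85 mm and grips with 20 to 120 N. Pads are 22 mm wide; open, the fingers measure 114 mm over their backs; the gripper's body (76 mm by 85 mm) begins 54 mm behind the grasp point. The pads swing forward as they close: fully open they stand 13 mm farther back than shut.
Start: joints at [1.016, 0.351, 1.652, -0, 1.139, -0.085], TCP at [0.249, 0.49, 0.253] pointing down, gripper open.
Joint ranges: [-2.75, 2.75], [-0.79, 2.1], [0.01, 2.65], [-1.57, 4.71], [0.07, 3.14], [-2.87, 2.87]. Speed limits (rad/s): [2.22, 2.22, 2.79, 3.14, 3.14, 3.14].

## Interface

Orientations are given as a unit quaternion [w, x, y, z].
In Python, from station import telemetry, optics, bot gives the robot as it stands. The module is installed in compiled form; this text tells all that it offers.
- The arm moves only by the tool crank_tcp, called in YAML: its name, and indented under it one key for each argument. Schema: {"type":"object","properties":{"offsets":{"type":"array","items":{"type":"object","properties":{"dx":{"type":"number"},"dy":{"type":"number"},"dz":{"type":"number"},"drx":{"type":"number"},"dry":{"type":"number"},"drz":{"type":"number"}},"additionalProperties":false},"minItems":1,"maxItems":10},"aperture":{"type":"number"},"only":{"type":"string"},"quiet":{"type":"boolean"},"lines":{"type":"string"}},"required":["offsets"],"additionalProperties":false}. offsets is a list of rows, 1 to 10 of them, each an object with the fields dx, dy, dz (the shift in shares of the most that a row can go, 1 being 50 mm), drx, dry, drz (a rotation vector in fractions of the full range, 1 being 2 pi rad); a field left out counts as zero; each row shifts and turns the commanded pose from where the row before left it, along the tool's axes as they then stand; what a row does not reach is not made up. A row lasts 1/10 s, in which the tool goes at most 0.05 m and 0.15 rad, less where a joint would pass 70% of its speed; a pose out of reach is approached as far as the arm can. aperture is the finger opening in m, set as the call begins (left out keeps the last). The fingers move at their own pace and stop on an object; the grip force is fixed at half the most. Time passes only in rows, so rows that do not move let the fingers close. The tool returns the time, the measured TCP pose, the force, the opening and the grip force at its end. only (a regular expression) keeps the lines of the reply that match it, lines (a string "A,B") keeps lines A to B, and quiet returns only ok. No shift or turn number may pass 1 either way. Input that does not fit is refused with a message, and nothing moves.
- telemetry.sense(): the state, without advancing time (a new reading comes with each control period).
- optics.camera(name): name is "side" or "top"; returns (picture, depth): 400x640x3 uint8, blue, green, red; 400x640 float32, m along the optical axis (not along the pixel's ray), 0 where there is no reading.
- optics.camera_params(name): a dict with "fx", "fy", "cx", "cy" (pixels), "k1" (the pictures are not rectified: a ray, as slopes to the right and down, at radius r is drawn at 1 + k1 r^2 times it, then the intrinsics apply), "position" and "rotation" of the camera in the world. Camera axes: x right, y down, z forward; pixel columns grow to the right and rows downward; lengths in m; the calibration is good to about 2 mm. A picture is of the moment at which its call begins. camera_params takes no time and is no camera call.
- bot.close_job(): hands the job in; it is judged then, once.
Trained networks look in the newest picture that a camera, given by its name, has taken for a name from the list of things; names that differ only in an ending like _2 or _b are one class to them, and where a whole thing is asked for, a point or a joint stands for the part that bears it (a point fixed in the world has none). Each returns a list of dicts, best first, with "confidence" (0 to 1); they miss things now and then, are a little off and sometimes report something else, mostly with a low value. They report only what shows in the picture. A call takes as long as a camera call. They do not tell look-alikes from the thing itself.
- optics.search_frame(target, camera): "box" ([left, top, right, bottom] in pixels, round what is visible of it).
The state is a dict: "t": time; "joints": joint angles; "dq": joint speeds; "tau": joint torques, N m; "tcp_pos": TCP position; "ee_rot": TCP orientation; "wrist_force": force on the tool from outside, world axes, zero at the start; "ft_torque": the same for the moment, N m; "finger_gap": finger opening in m; "gripper_force": force on a finger pad.
Only numpy, scipy, OpenCV 4.12 (cv2) and the standard library are available. Lean on these libraries where they do the work, as an engineer would, in place of code of your own. Each camera call takes 0.05 s, during which the arm holds its last target. There are 200 camera calls.

## Task

Get the pasta roller ready for the next pass: pull its thickness dial out against the spring, turn it round until its white pointer stands at the red mark, and let it snap back fully home in that hole. Slide the empty food tub in under the rollers from the open side, squarely between the end plates and right up against the crossbar at the back, upright on the worktop, and leave everything else where it stands.

Things in the scene. Friction and masses are not known exactly. Their poses are not given: they have to be found in the camera images.
- pasta_machine: Pasta roller, fixed. Origin on the worktop, midway between its two steel end plates, under the gap between the rollers; x along the rollers, away from the robot (yaw within 0.3 rad), z up. Plates: inner faces at x = -86 and +86 mm, 8 mm thick, y = -73 to +73 mm at the foot, tops rounded 44 mm about the dial axis. Rollers and red covers fill y = -43 to +43, z = 99 to 162 mm. Crank on the far plate.
- dial_grip (a point): Middle of the dial's black fluted grip, on the dial axis (along the machine's x, z = 115 mm), 126 mm to -x of the machine's origin when home; it moves with the dial. The grip is a cylinder 38 mm across, 32 mm long; at its inner end is a flange 62 mm across. Free space all round it. It can be pinched across its diameter from above, and turned by leaning the tool about the dial axis.
- dial_pull (a joint): How far the dial is pulled out, along the machine's -x, in m: 0 fully home (its pin in a hole), 0.012 the outer stop. A spring draws it home: 6 N at home, 12 N at the stop. From 0.008 on the pin is clear and the dial turns freely; below, it is locked. Let go within about 0.15 rad of a hole, it snaps in by itself.
- dial (a joint): Angle of the dial, rad, clockwise positive as the robot sees it (right-handed about the machine's x); 0: white pointer straight up. Holes every 0.524 rad (30 degrees) from -1.571 to +1.571, with some 0.05 rad of play. Each hole has a black dot beside the dial, the wanted one, at +0.524, a red bar. Starts home in the hole at -0.524 or at 0.
- food_tub: Empty translucent plastic food tub, 104 mm (its x) by 146 mm (its y) by 51 mm high, origin at the centre of its underside; loose, about 0.12 kg, on the worktop at the machine's open (-y) side, its long side roughly along the machine's x. The rim is about 10 mm thick; inside, there is room only above z = 30 mm. It can be pushed, or pinched by the rim.
- tub_home (a point): On the worktop, where the tub's origin comes when it is home: 30 mm to -y of the machine's origin, long side along the machine's x, 13 mm free to each end plate. The tub then touches the rear crossbar (flat steel, along x, face at y = +23 mm, z = 8 to 60 mm in the machine's frame). The bay is open to -y and clear up to the rollers, z = 99 mm.
- tin_beans: Bystander: blue and yellow tin, 75 mm across, 110 mm high; origin under its centre.
- spice_jar: Bystander: small spice jar with a red cap, 44 mm across, 105 mm high; origin under its centre.
- lime: Bystander: a lime, about 50 mm; origin under its centre as it starts.
Mind the look-alikes: they are no part of the job. What is shaped like the food_tub but orange or turquoise is not meant.

How it is judged:
By the outcome, as a careful person would: the job done as asked, in the order asked, and still so for the second after the job is handed in, with the robot touching nothing.
It also fails if it takes over 67 s, if anything falls off the work surface, if the arm or the gripper's body presses on something with over 40 N, if the wrist force passes 120 N, or if a joint passes its speed limit or range.

## Working session

There is one attempt and no reset: what is moved stays moved. The work goes in short steps, Python scripts to look and compute and a tool call to move; the robot and the scene stay as the last step left them, time stands still between calls to the robot, and variables do not carry over. Pictures are saved under pics/ and viewed, at most 10 in all, crops included, and the job is handed in when it is done.

```bash
mkdir -p pics; cat > h.py <<'E'
import numpy as np, cv2
from station import telemetry, optics, bot
def snap(c,fn=None):
    p,d=optics.camera(c)
    if fn: cv2.imwrite('pics/'+fn,p)
    return p,d
def P(c):
    k=optics.camera_params(c); return k
def cloud(c,d):
    k=P(c); h,w=d.shape
    u,v=np.meshgrid(np.arange(w),np.arange(h))
    return world(c,u,v,d)
def world(c,u,v,d):
    k=P(c); K=np.array([[k['fx'],0,k['cx']],[0,k['fy'],k['cy']],[0,0,1.]])
    u=np.asarray(u,float);v=np.asarray(v,float)
    xy=cv2.undistortPoints(np.stack([u.ravel(),v.ravel()],1)[:,None],K,np.array([k['k1'],0,0,0.]))[:,0]
    d=np.asarray(d,float).ravel()
    pc=np.c_[xy*d[:,None],d]
    R=rot(k); return (pc@R.T+np.array(k['position'])).reshape(u.shape+(3,))
def rot(k):
    R=np.array(k['rotation'],float)
    if R.shape==(4,):
        from scipy.spatial.transform import Rotation as Ro
        R=Ro.from_quat(R[[1,2,3,0]]).as_matrix()
    return R
def proj(c,X):
    k=P(c);K=np.array([[k['fx'],0,k['cx']],[0,k['fy'],k['cy']],[0,0,1.]]);R=rot(k)
    pc=(np.atleast_2d(X)-k['position'])@R
    return cv2.projectPoints(pc,np.zeros(3),np.zeros(3),K,np.array([k['k1'],0,0,0.]))[0][:,0]
E
python3 - <<'E'
from h import *
for c in('side','top'):
    p,d=snap(c,c+'0.png'); print(P(c)); np.save(c+'0.npy',d)
    for n in('pasta_machine','dial_grip','food_tub','tin_beans','spice_jar','lime'):
        for r in optics.search_frame(n,c)[:4]: print(c,n,[round(x) for x in r['box']],round(r['confidence'],2))
a=cv2.imread('pics/side0.png');b=cv2.imread('pics/top0.png')
print(telemetry.sense())
E
```

```text
{'fx': 460.94065426013225, 'fy': 460.94065426013225, 'cx': 324.69049388551434, 'cy': 197.61774236126902, 'k1': 0.034708557079396206, 'position': array([ 0.48703787, -1.1432258 ,  0.90837788]), 'rotation': array([-0.46426926,  0.88560989, -0.01208013,  0.00180285])}
side pasta_machine [302, 154, 397, 212] 0.66
side food_tub [309, 262, 364, 311] 0.91
side food_tub [369, 236, 424, 283] 0.89
side food_tub [298, 220, 350, 253] 0.86
side food_tub [269, 295, 288, 318] 0.6
side spice_jar [307, 142, 316, 167] 0.57
side lime [267, 297, 286, 317] 0.85
{'fx': 395.0229415685343, 'fy': 395.0229415685343, 'cx': 317.4439162795995, 'cy': 200.81228349966722, 'k1': 0.009918591096197533, 'position': array([0.39062196, 0.05861699, 1.35205649]), 'rotation': array([ 0.03741147, -0.70253013,  0.7096785 , -0.0375263 ])}
top pasta_machine [267, 129, 318, 223] 0.62
top dial_grip [276, 215, 292, 227] 0.7
top food_tub [341, 189, 370, 232] 0.79
top food_tub [364, 125, 409, 173] 0.64
top food_tub [396, 177, 439, 224] 0.62
top tin_beans [189, 173, 221, 199] 0.65
top lime [429, 239, 444, 253] 0.52
{'t': 0.7, 'joints': array([ 1.01639498e+00,  3.50697665e-01,  1.65181331e+00,  3.08473783e-05,
        1.13912630e+00, -8.45985958e-02]), 'dq': array([6.15241290e-04, 2.25840160e-03, 1.51497465e-03, 7.54016770e-04,
       7.96792169e-05, 7.43798279e-04]), 'tau': array([-2.14260130e-03, -5.05947268e+01, -2.91613680e+01, -2.63452384e-04,
        7.22248951e-04, -2.96373878e-05]), 'tcp_pos': array([0.24894746, 0.4904046 , 0.25328577]), 'ee_rot': array([-2.03067640e-05,  2.32753346e-01,  9.72535798e-01, -1.67797635e-05]), 'wrist_force': array([ 0.13387945, -0.03159768,  0.60277384]), 'ft_torque': array([-0.02441685,  0.07059095,  0.01607222]), 'gripper_force': 0.0, 'finger_gap': 0.08524672633552467}
```

```bash
python3 - <<'E'
from h import *
a=cv2.imread('pics/side0.png')[130:330,240:440];b=cv2.imread('pics/top0.png')[110:270,180:460]
cv2.imwrite('pics/s1.png',cv2.resize(a,(600,600),interpolation=cv2.INTER_CUBIC)); cv2.imwrite('pics/t1.png',cv2.resize(b,(800,457),interpolation=cv2.INTER_CUBIC))
E
```

```text
(no output)
```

View pics/s1.png

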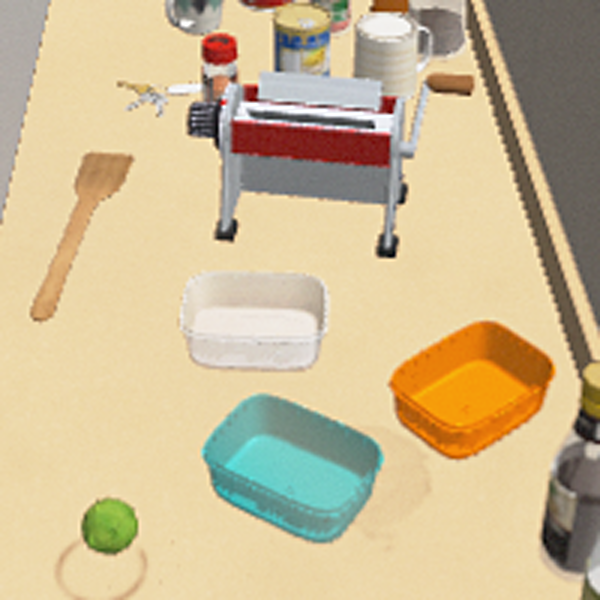

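View pics/t1.png

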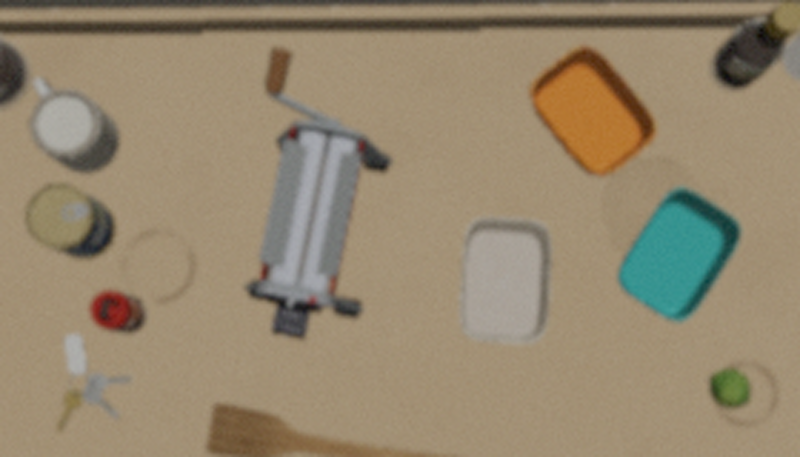

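Candidates for the tub, in top-view pixels: whitish translucent (355,210), orange (387,149), turquoise (418,199). The whitish one is the food_tub: it is colourless and translucent, and it lies at the open side with its long side along the machine. Next I'll enlarge the dial and tub and fit the machine pose from depth.

```bash
cat > m1.py <<'E'
from h import *
out={}
for c in('side','top'):
    fs=[snap(c) for _ in range(8)]
    im=np.mean([f[0] for f in fs],0); d=np.array([f[1] for f in fs]); d[d==0]=np.nan
    import warnings; warnings.simplefilter('ignore')
    dm=np.nan_to_num(np.nanmedian(d,0)); X=cloud(c,dm); X[dm==0]=np.nan
    np.save(c+'X.npy',X); np.save(c+'I.npy',im)
    out[c]=im
s=out['side'][145:225,290:410]; t=out['top'][120:240,255:315]; u=out['top'][175:245,330:380]
r=lambda a,w,h:cv2.resize(a.astype(np.uint8),(w,h),interpolation=cv2.INTER_CUBIC)
cv2.imwrite('pics/z1.png',np.hstack([np.vstack([r(s,525,350),np.vstack([r(s[10:50,5:65],525,250)])]),r(t,275,600)]))
cv2.imwrite('pics/tub.png',r(u,430,600))
# height map on grid
for c in('top','side'):
    X=np.load(c+'X.npy').reshape(-1,3); X=X[np.isfinite(X).all(1)]
    m=(X[:,2]>.09)&(X[:,2]<.2)&(X[:,0]>.25)&(X[:,0]<.75)&(X[:,1]>0)&(X[:,1]<.35)
    print(c,m.sum(),X[m].min(0),X[m].max(0))
    # tub-ish
    m=(X[:,2]>.03)&(X[:,2]<.07)&(X[:,0]>.2)&(X[:,0]<.6)&(X[:,1]>-.15)&(X[:,1]<0.01)
    if m.sum():
        q=X[m]; print('tub',m.sum(),q.min(0),q.max(0),cv2.minAreaRect((q[:,:2]*1000).astype(np.float32)),np.percentile(q[:,2],[5,50,95]))
    w=X[(X[:,2]<.02)&(X[:,0]>.25)&(X[:,0]<.5)&(abs(X[:,1])<.3)]; print('tablez',np.median(w[:,2]))
E
python3 m1.py
```

```text
top 2090 [0.44041348 0.07733268 0.09039261] [0.74935395 0.21226334 0.16163774]
tub 236 [ 0.43454095 -0.12442909  0.03015533] [ 0.57841771 -0.01954582  0.05205018] ((506.6473693847656, -71.85608673095703), (103.22616577148438, 143.8690643310547), 88.922119140625) [0.03186007 0.04415323 0.05086197]
tablez -0.0003859637015488637
side 1992 [0.43595829 0.07358726 0.09019406] [0.74867687 0.34953946 0.16174147]
tub 579 [ 0.43136911 -0.12887396  0.03002145] [ 0.57552485 -0.02087976  0.05309031] ((502.69146728515625, -74.47837829589844), (104.17557525634766, 142.65231323242188), 86.19815826416016) [0.03126013 0.04179499 0.05081786]
tablez 8.062957807519755e-05
```

View pics/z1.png

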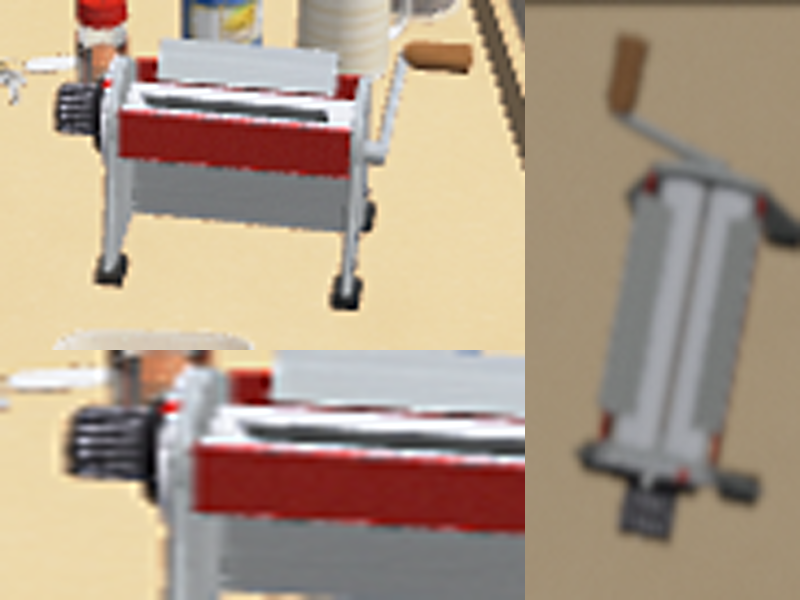

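View pics/tub.png

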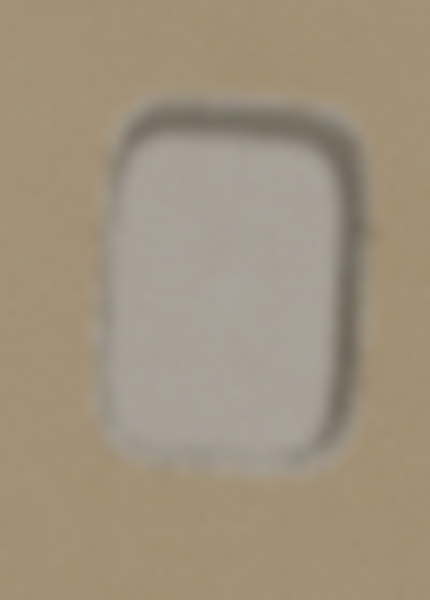

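```bash
cat > m2.py <<'E'
from h import *
best={}
for c in('top','side'):
    X=np.load(c+'X.npy').reshape(-1,3); I=np.load(c+'I.npy').reshape(-1,3)
    ok=np.isfinite(X).all(1); X=X[ok];I=I[ok]
    m=(X[:,2]>.148)&(X[:,2]<.17)&(X[:,0]>.40)&(X[:,0]<.66)&(X[:,1]>.05)&(X[:,1]<.24)
    q=X[m]; r=cv2.minAreaRect((q[:,:2]*1000).astype(np.float32)); print(c,m.sum(),r)
    red=(I[:,2]>110)&(I[:,1]<70)&(I[:,0]<70)&(X[:,0]>.40)&(X[:,0]<.70)&(X[:,1]>.03)&(X[:,1]<.24)&(X[:,2]>.09)&(X[:,2]<.158)
    q=X[red]; print('red',len(q),q.min(0),q.max(0))
    if c=='side':
        f=q[q[:,2]<.14]; l=cv2.fitLine((f[:,:2]*1000).astype(np.float32),cv2.DIST_HUBER,0,.01,.01).ravel(); print('front red line',l,np.arctan2(l[1],l[0]))
    # dial dark grip
    g=(I.max(1)<75)&(X[:,0]>.38)&(X[:,0]<.50)&(X[:,1]>.05)&(X[:,1]<.2)&(X[:,2]>.08)
    q=X[g]; print('dark',len(q),q.min(0),q.max(0),np.median(q,0))
    # feet
    g=(I.max(1)<75)&(X[:,0]>.38)&(X[:,0]<.75)&(X[:,1]>.0)&(X[:,1]<.26)&(X[:,2]<.03)&(X[:,2]>.004)
    q=X[g]; 
    if len(q)>5:
        crit=(3,30,.1); k=3
        _,lab,ctr=cv2.kmeans(q.astype(np.float32),k,None,crit,5,cv2.KMEANS_PP_CENTERS); print('feet',ctr,np.bincount(lab.ravel()))
E
python3 m2.py
```

```text
top 434 ((571.9261474609375, 147.4891357421875), (84.874755859375, 186.76136779785156), 78.09349822998047)
red 1 [0.47595334 0.14493338 0.14977886] [0.47595334 0.14493338 0.14977886]
dark 89 [0.44333698 0.11696761 0.08740835] [0.48140058 0.19659204 0.14509579] [0.46804484 0.16478587 0.13202207]
feet [[0.6498897  0.07969225 0.01618726]
 [0.47296205 0.1150559  0.01630533]
 [0.49416238 0.21842195 0.0120607 ]] [19  9  7]
side 330 ((571.1434936523438, 143.89295959472656), (88.65478515625, 190.99436950683594), 77.86466979980469)
red 569 [0.472917   0.08616684 0.10066484] [0.66345975 0.19952368 0.1531147 ]
front red line [ 9.7878659e-01 -2.0488237e-01  5.6782513e+02  1.0526214e+02] -0.20634353
dark 59 [0.43881667 0.13332774 0.10006581] [0.46947758 0.16848143 0.14300206] [0.45935811 0.15132776 0.12279886]
feet [[0.6796972  0.16644302 0.01039318]
 [0.47874525 0.10129229 0.00957274]
 [0.6509661  0.06422388 0.01215344]] [ 7 23 23]
```

```bash
cat >> h.py <<'E'
YAW=-0.207; C0=np.array([.5715,.1465,0])
Rm=np.array([[np.cos(YAW),-np.sin(YAW),0],[np.sin(YAW),np.cos(YAW),0],[0,0,1]])
def m2w(p): return np.atleast_2d(p)@Rm.T+C0
def w2m(X): return (X-C0)@Rm
E
python3 - <<'E'
from h import *
I=np.load('topI.npy').astype(np.uint8); S=np.load('sideI.npy').astype(np.uint8)
pt=lambda th,r,x:[x,-r*np.sin(th),.115+r*np.cos(th)]
x0,y0=270,212;x1,y1=300,230
def ov(im,c,x0,y0,x1,y1,k):
    z=cv2.resize(im[y0:y1,x0:x1],None,fx=k,fy=k,interpolation=cv2.INTER_CUBIC)
    w=z.copy()
    for th,col in((-.524,(255,0,0)),(0,(0,255,0)),(.524,(0,0,255))):
        for r in(.022,.028,.037):
            u=proj(c,m2w(pt(th,r,-.106)))[0]; print(c,th,r,u.round(1))
            cv2.circle(w,tuple(int(v) for v in ((u-[x0,y0]+.5)*k)),4,col,2)
    return z,w
z,w=ov(I,'top',268,208,302,238,11); a,b=ov(S,'side',296,155,330,185,11)
cv2.imwrite('pics/dial.png',np.vstack([np.hstack([z,w]),np.hstack([a,b])])[:,:800][:, :])
out=cv2.imread('pics/dial.png'); cv2.imwrite('pics/dial.png',cv2.resize(out,None,fx=.88,fy=.88))
for c in('top','side'):
    M=w2m(np.load(c+'X.npy')); 
    g=(M[...,0]<-.100)&(M[...,0]>-.16)&(abs(M[...,1])<.04)&(M[...,2]>.08)&(M[...,2]<.16)
    q=M[g]; print(c,len(q)); h=q[q[:,0]<-.112]; print('grip x,y,z pct',[np.percentile(h[:,i],[2,50,98]).round(4) for i in range(3)])
    for n in ('cover',):
        g=(abs(M[...,0])<.08)&(M[...,2]>.1)&(M[...,2]<.165)&(abs(M[...,1])<.07); q=M[g]; print('cover y',np.percentile(q[:,1],[1,99]).round(4),'z',q[:,2].max())
    g=(abs(M[...,1])<.05)&(M[...,2]>.15)&(M[...,2]<.165)&(abs(M[...,0])<.12); q=M[g]; print('plate x',np.percentile(q[:,0],[.5,99.5]).round(4))
E
```

```text
top -0.524 0.022 [278.3 217.4]
top -0.524 0.028 [277.2 217.1]
top -0.524 0.037 [275.5 216.6]
top 0 0.022 [281.7 218. ]
top 0 0.028 [281.5 217.9]
top 0 0.037 [281.3 217.7]
top 0.524 0.022 [285.3 218.8]
top 0.524 0.028 [286.1 218.9]
top 0.524 0.037 [287.4 219. ]
side -0.524 0.022 [312.2 163. ]
side -0.524 0.028 [312.4 161.2]
side -0.524 0.037 [312.6 158.5]
side 0 0.022 [311.5 163.9]
side 0 0.028 [311.5 162.3]
side 0 0.037 [311.4 159.9]
side 0.524 0.022 [310.8 166.3]
side 0.524 0.028 [310.6 165.4]
side 0.524 0.037 [310.3 164.1]
top 143
grip x,y,z pct [array([-0.133 , -0.1231, -0.1128]), array([-0.0178, -0.0004,  0.0183]), array([0.1156, 0.1311, 0.1354])]
cover y [-0.0406  0.0424] z 0.16163774461705316
plate x [-0.092   0.0988]
side 121
grip x,y,z pct [array([-0.1343, -0.1226, -0.1125]), array([-0.0219, -0.0163,  0.0047]), array([0.101 , 0.1248, 0.1347])]
cover y [-0.0439  0.0394] z 0.16174147128668737
plate x [-0.0934  0.0973]
```

View pics/dial.png

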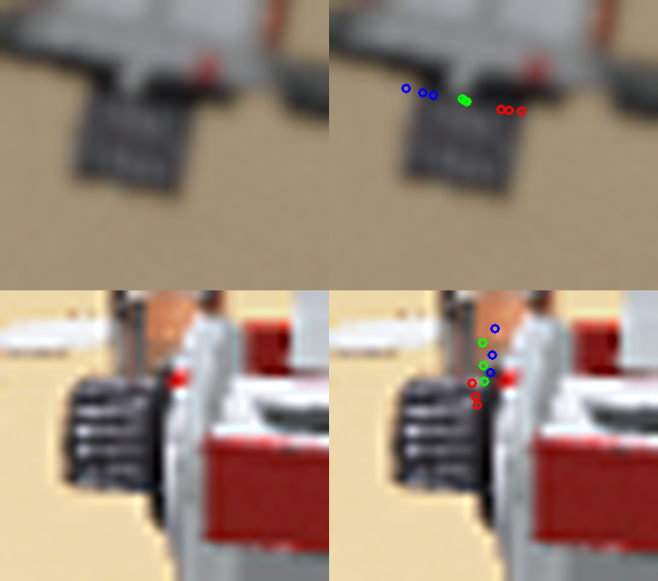

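```bash
python3 - <<'E'
from h import *
for x in(-.142,-.138,-.134): print(x,proj('top',m2w([x,0,.134]))[0].round(1),proj('side',m2w([x,-.012,.130]))[0].round(1), proj('side',m2w([x,-.019,.115]))[0].round(1))
# edge: luminance profile on top along the axis, and side
I=np.load('topI.npy').mean(2);S=np.load('sideI.npy').mean(2)
for x in np.arange(-.156,-.118,.002):
    u=proj('top',m2w([x,0.0,.134]))[0];v=proj('side',m2w([x,-.015,.127]))[0]
    f=lambda A,u:cv2.remap(A.astype(np.float32),np.float32([[u[0]]]),np.float32([[u[1]]]),1)[0,0]
    print(round(x,3),f(I,u),f(S,v))
# far crank plate / near plate edges: red bar centroid in side & top
for c in('top','side'):
    J=np.load(c+'I.npy'); s=J[...,2]-J[...,:2].max(2); u0=proj(c,m2w([-.095,-.0185,.147]))[0]; print(c,'pred redbar',u0)
    a,b=int(u0[0]),int(u0[1]); w=np.clip(s[b-6:b+7,a-5:a+5]-(15 if c=='top' else 60),0,None); yy,xx=np.mgrid[b-6:b+7,a-5:a+5]; print((w*xx).sum()/w.sum(),(w*yy).sum()/w.sum())
E
```

```text
-0.142 [279.4 229.5] [300.1 166.6] [299.8 171.6]
-0.138 [279.7 228.3] [301.3 166.7] [301.  171.7]
-0.134 [279.9 227. ] [302.5 166.8] [302.2 171.8]
-0.156 140.82043 210.57397
-0.154 141.06609 210.26286
-0.152 141.2448 209.66864
-0.15 141.23535 208.43489
-0.148 140.77344 207.39055
-0.146 140.52832 207.13802
-0.144 140.7989 207.742
-0.142 140.4353 208.9646
-0.14 138.91399 211.25716
-0.138 133.396 205.67545
-0.136 120.5 169.18489
-0.134 103.0625 124.08887
-0.132 83.94474 72.65788
-0.13 75.232994 72.35612
-0.128 78.41528 87.95199
-0.126 81.814125 90.12988
-0.124 81.011154 86.65132
-0.122 73.237305 78.62565
-0.12 69.81364 81.056885
-0.118 69.60026 85.38933
top pred redbar [288.08898007 215.47466836]
289.1615635179153 215.3557003257329
side pred redbar [313.59019659 164.368811  ]
313.62476962771836 162.68964246221896
```

The picture shows the white pointer at the top of the flange, near (281.5,217) in the top view, so the dial starts at 0. The red bar is to its right, at (289,215). The machine fits at about (0.575,0.146) with yaw -0.207. Next I'll move above the dial.

The manual's scale: shifts go in shares of 50 mm and turns go in shares of 2 pi rad. Converting my numbers, -0.0324 m is -0.648, -0.0192 m is -0.384.

```bash
sed -i 's/^YAW=.*/YAW=-0.207; C0=np.array([.5754,.1457,0])/' h.py
```

crank_tcp:
  offsets:
    - {"dx": -0.648, "dy": -0.384}
    - {"dx": -0.648, "dy": -0.384}
    - {"dx": -0.648, "dy": -0.384}
    - {"dx": -0.648, "dy": -0.384}
    - {"dx": -0.648, "dy": -0.384}
    - {"dx": -0.648, "dy": -0.384}
    - {"dx": -0.648, "dy": -0.384}
    - {"dx": -0.648, "dy": -0.384}
    - {"dx": -0.648, "dy": -0.384}
    - {"dx": -0.648, "dy": -0.384}

```text
t: 2.5
tcp_pos: [0.4516, 0.1711, 0.2535]
ee_rot: [0.0, 0.233, 0.973, 0.0]
wrist_force: [0.2, 1.0, 0.1]
finger_gap: 0.0853
gripper_force: 0.0
```

crank_tcp:
  offsets:
    - {"drz": -0.014}
    - {"drz": -0.014}
    - {"drz": -0.0138}
    - {}
    - {}

```text
t: 3.0
tcp_pos: [0.4509, 0.1726, 0.2533]
ee_rot: [0.0, 0.104, 0.995, 0.0]
wrist_force: [-0.2, -0.1, 0.5]
finger_gap: 0.0854
gripper_force: 0.0
```

```bash
cat > st.py <<'E'
from h import *
from scipy.spatial.transform import Rotation as Ro
s=telemetry.sense(); q=s['ee_rot']; R=Ro.from_quat(q[[1,2,3,0]]).as_matrix()
print('m-frame tcp',w2m(s['tcp_pos']).round(4)); print('tool axes in m\n',(Rm.T@R).round(4))
print('F',(Rm.T@s['wrist_force']).round(1),'T',(Rm.T@s['ft_torque']).round(2),s['finger_gap'].round(4),s['gripper_force'],s['t'],s['joints'].round(2))
E
python3 st.py
```

```text
m-frame tcp [-0.1273  0.0007  0.2533]
tool axes in m
 [[-1.0e+00  2.2e-03  1.0e-04]
 [ 2.2e-03  1.0e+00  0.0e+00]
 [-1.0e-04  0.0e+00 -1.0e+00]]Traceback (most recent call last):
  File "st.py", line 5, in <module>
    print('F',(Rm.T@s['wrist_force']).round(1),'T',(Rm.T@s['ft_torque']).round(2),s['finger_gap'].round(4),s['gripper_force'],s['t'],s['joints'].round(2))
                                                                                  ^^^^^^^^^^^^^^^^^^^^^
AttributeError: 'float' object has no attribute 'round'
```

In the tool's units: 0.03 m is 0.6, -0.0007 m is -0.014.

```bash
sed -i "s/s\['finger_gap'\].round(4)/round(s['finger_gap'],4)/" st.py
```

crank_tcp:
  offsets:
    - {"dy": -0.014, "dz": 0.6}
    - {"dz": 0.6}
    - {"dz": 0.6}
    - {"dz": 0.52}
    - {"dz": 0.4}
    - {}

```text
t: 3.6
tcp_pos: [0.4495, 0.1716, 0.1153]
ee_rot: [-0.002, 0.104, 0.995, -0.001]
wrist_force: [-0.6, -0.8, -0.0]
finger_gap: 0.0856
gripper_force: 0.0
```

crank_tcp:
  offsets:
    - {}
    - {}
    - {}
    - {}
    - {}
    - {}
    - {}
  aperture: 0.02

```text
t: 4.3
tcp_pos: [0.451, 0.1715, 0.1183]
ee_rot: [0.0, 0.103, 0.995, -0.0]
wrist_force: [-2.5, -5.2, 7.6]
finger_gap: 0.0362
gripper_force: 59.0
```

```bash
python3 st.py
```

```text
m-frame tcp [-0.127  -0.0003  0.1183]
tool axes in m
 [[-1.e+00 -3.e-04  9.e-04]
 [-3.e-04  1.e+00 -4.e-04]
 [-9.e-04 -4.e-04 -1.e+00]]
F [-1.4 -5.6  7.6] T [-0.89  0.19  0.04] 0.0362 58.95664572715759 4.3 [ 0.27  0.43  1.94 -0.    0.78 -1.1 ]
```

In the tool's units: 0.003 m is 0.06, 0.002 m is 0.04.

crank_tcp:
  offsets:
    - {"dx": 0.06}
    - {"dx": 0.06}
    - {"dx": 0.06}
    - {"dx": 0.04}
    - {}
    - {}

```text
t: 4.9
tcp_pos: [0.442, 0.1734, 0.1185]
ee_rot: [0.002, 0.103, 0.995, -0.0]
wrist_force: [8.4, -10.3, 1.2]
finger_gap: 0.0363
gripper_force: 59.8
```

```bash
python3 st.py
```

```text
m-frame tcp [-0.1363 -0.0003  0.1185]
tool axes in m
 [[-1.0e+00 -5.0e-04  4.9e-03]
 [-5.0e-04  1.0e+00  4.0e-04]
 [-4.9e-03  4.0e-04 -1.0e+00]]
F [10.3 -8.4  1.2] T [-1.31 -1.51  0.01] 0.0363 59.78519260883331 4.9 [ 0.28  0.42  1.96 -0.    0.76 -1.09]
```

In the tool's units: 0.0013 m is 0.026, -0.001 m is -0.02, -0.08 rad is -0.0127.

crank_tcp:
  offsets:
    - {"dx": 0.026, "dy": -0.02}
    - {}
    - {"drx": -0.0095}
    - {"dy": -0.006, "drx": -0.0127}
    - {"dy": -0.006, "drx": -0.0127}
    - {"dy": -0.006, "drx": -0.0127}
    - {"dy": -0.006, "drx": -0.0127}
    - {"dy": -0.006, "drx": -0.0127}
    - {"dy": -0.006, "drx": -0.0102}
    - {}

```text
t: 5.9
tcp_pos: [0.4411, 0.1713, 0.1182]
ee_rot: [0.03, 0.101, 0.96, 0.259]
wrist_force: [13.0, 8.7, -1.5]
finger_gap: 0.0363
gripper_force: 61.5
```

crank_tcp:
  offsets:
    - {}
    - {}

```text
t: 6.1
tcp_pos: [0.4412, 0.1714, 0.1183]
ee_rot: [0.03, 0.1, 0.961, 0.258]
wrist_force: [11.9, 2.9, -3.5]
finger_gap: 0.0364
gripper_force: 61.6
```

```bash
python3 st.py
python3 - <<'E'
from h import *
t=np.mean([snap('top')[0].astype(float) for _ in range(4)],0); s=np.mean([snap('side')[0].astype(float) for _ in range(4)],0)
r=lambda a:cv2.resize(a.astype(np.uint8),(400,400),interpolation=cv2.INTER_CUBIC)
cv2.imwrite('pics/turn.png',np.hstack([r(t[200:240,265:305]),r(s[145:185,290:330])]))
E
```

```text
m-frame tcp [-0.1367 -0.0024  0.1183]
tool axes in m
 [[-1.     -0.0013  0.0065]
 [ 0.0021  0.8654  0.5011]
 [-0.0063  0.5011 -0.8654]]
F [11.1  5.3 -3.5] T [ 0.12 -1.54 -0.61] 0.0364 61.59490942955017 6.1 [ 0.01  0.4   2.11  0.87  0.69 -2.05]
```

View pics/turn.png

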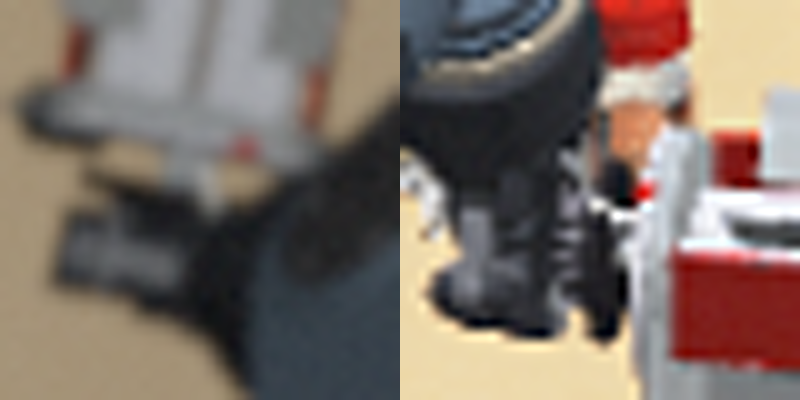

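Pointer now shows at about (286,219) in the top view, which matches +0.524. I'll release it.

crank_tcp:
  offsets:
    - {}
    - {}
    - {}
    - {}
    - {}
  aperture: 0.085

```text
t: 7.0
tcp_pos: [0.4381, 0.1717, 0.1168]
ee_rot: [0.027, 0.1, 0.961, 0.258]
wrist_force: [0.2, 0.2, -1.5]
finger_gap: 0.0848
gripper_force: 0.0
```

```bash
python3 st.py
```

```text
m-frame tcp [-0.1397 -0.0028  0.1168]
tool axes in m
 [[-1.000e+00 -2.000e-04 -3.000e-04]
 [-3.000e-04  8.658e-01  5.003e-01]
 [ 2.000e-04  5.003e-01 -8.658e-01]]
F [ 0.2  0.2 -1.5] T [-0.25 -0.   -0.01] 0.0848 0.0 7.0 [ 0.02  0.4   2.11  0.87  0.7  -2.05]
```

crank_tcp:
  offsets:
    - {"dz": -0.6}
    - {"dz": -0.8}
    - {"dz": -0.8}
    - {"dz": -0.8}
    - {"drx": 0.0159}
    - {"drx": 0.0207}
    - {"drx": 0.0239}
    - {"drx": 0.0231}
    - {}

```text
t: 7.9
tcp_pos: [0.4231, 0.0996, 0.247]
ee_rot: [0.0, 0.102, 0.995, -0.002]
wrist_force: [-0.2, -0.4, 0.1]
finger_gap: 0.0851
gripper_force: 0.0
```

```bash
python3 - <<'E'
from h import *
t=np.mean([snap('top')[0].astype(float) for _ in range(4)],0); s=np.mean([snap('side')[0].astype(float) for _ in range(4)],0)
r=lambda a:cv2.resize(a.astype(np.uint8),(400,400),interpolation=cv2.INTER_CUBIC)
cv2.imwrite('pics/rel.png',np.hstack([r(t[200:240,265:305]),r(s[145:185,290:330])]))
E
python3 st.py
```

```text
m-frame tcp [-0.1396 -0.0783  0.2466]
tool axes in m
 [[-1.0e+00  1.1e-03 -4.0e-04]
 [ 1.1e-03  1.0e+00 -0.0e+00]
 [ 4.0e-04 -0.0e+00 -1.0e+00]]
F [-0.7 -0.9 -1.7] T [ 0.01 -0.02  0.03] 0.085 0.0 8.3 [ 0.12  0.15  1.94  0.    1.06 -1.24]
```

View pics/rel.png

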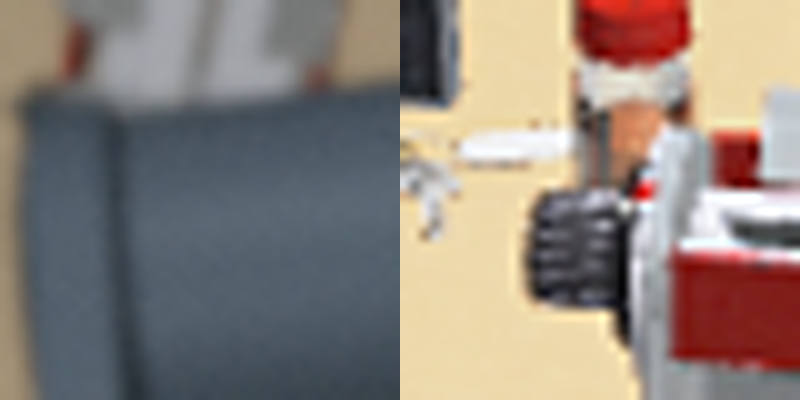

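The side view shows the dial drawn in again, grip end at (302.7,170) as at the start, with the pointer beside the red bar at (353.5,164). Next is the tub's near (-y) rim. On the way I'll check the dial from the top.

In the tool's units: -0.0331 m is -0.662, -0.0205 m is -0.41, -0.081 rad is -0.0129.

crank_tcp:
  offsets:
    - {"dx": -0.41, "dy": -0.662}
    - {"dx": -0.41, "dy": -0.662}
    - {"dx": -0.41, "dy": -0.662}
    - {"dx": -0.41, "dy": -0.662}
    - {"dx": -0.41, "dy": -0.662}
    - {"dx": -0.41, "dy": -0.662}
    - {"drz": -0.0129}
    - {"drz": -0.0129}
    - {}
    - {}
  aperture: 0.045

```text
t: 9.3
tcp_pos: [0.5023, -0.1215, 0.2469]
ee_rot: [-0.0, 0.024, 1.0, -0.0]
wrist_force: [-0.7, 0.2, 0.1]
finger_gap: 0.0452
gripper_force: 0.0
```

```bash
python3 st.py
python3 - <<'E'
from h import *
t=np.mean([snap('top')[0].astype(float) for _ in range(6)],0)
np.save('topB.npy',t)
r=lambda a:cv2.resize(a.astype(np.uint8),(400,400),interpolation=cv2.INTER_CUBIC)
cv2.imwrite('pics/dial2.png',np.hstack([r(np.load('topI.npy')[203:233,268:298]),r(t[203:233,268:298])]))
s=telemetry.sense(); d=np.array([.5026,-.1202])-s['tcp_pos'][:2]; print('remaining world',d)
E
```

```text
m-frame tcp [-0.0167 -0.2765  0.2469]
tool axes in m
 [[-9.873e-01 -1.589e-01  0.000e+00]
 [-1.589e-01  9.873e-01 -6.000e-04]
 [ 1.000e-04 -6.000e-04 -1.000e+00]]
F [-0.8  0.   0.1] T [-0.03  0.04 -0.03] 0.0452 0.0 9.3 [-0.33  0.3   1.74 -0.    1.1  -1.85]
remaining world [0.00019997 0.00103332]
```

View pics/dial2.png

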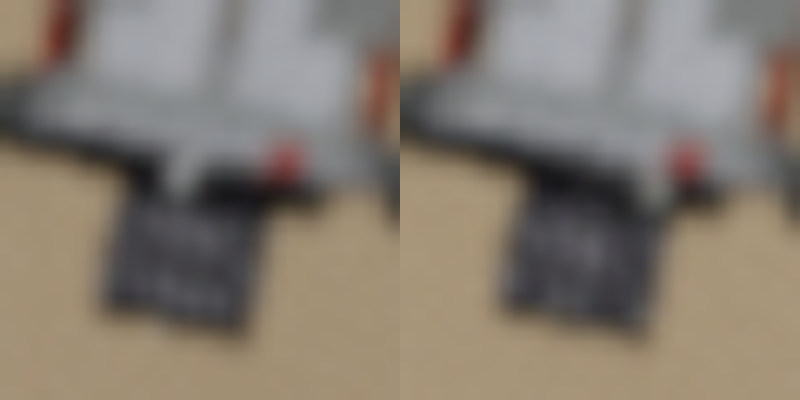

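Before (left) the pointer was at the top. After (right) it sits at the red bar, with the grip end at the same place, so the dial is home. Now I'll descend on the rim and pinch.

In the tool's units: 0.04 m is 0.8, 0.03 m is 0.6.

crank_tcp:
  offsets:
    - {"dy": 0.02, "dz": 0.8}
    - {"dz": 0.8}
    - {"dz": 0.8}
    - {"dz": 0.6}
    - {"dz": 0.4}
    - {"dz": 0.2}
    - {"dz": 0.14}
    - {}

```text
t: 10.4
tcp_pos: [0.5024, -0.1206, 0.0599]
ee_rot: [-0.0, 0.022, 1.0, -0.0]
wrist_force: [0.4, 0.3, -0.7]
finger_gap: 0.0449
gripper_force: 0.0
```

```bash
python3 st.py
```

```text
m-frame tcp [-0.0167 -0.2756  0.0599]
tool axes in m
 [[-9.869e-01 -1.614e-01 -2.000e-04]
 [-1.614e-01  9.869e-01 -1.000e-03]
 [ 3.000e-04 -1.000e-03 -1.000e+00]]
F [ 0.4  0.4 -0.7] T [-0.05 -0.05 -0.01] 0.0449 0.0 10.4 [-0.33  0.58  1.87 -0.    0.69 -1.85]
```

crank_tcp:
  offsets:
    - {}
    - {}
    - {}
    - {}
    - {}
  aperture: 0

```text
t: 10.9
tcp_pos: [0.5028, -0.1207, 0.0605]
ee_rot: [0.0, 0.022, 1.0, -0.001]
wrist_force: [-0.5, -0.6, 5.4]
finger_gap: 0.0013
gripper_force: 57.4
```

```bash
python3 st.py
```

```text
m-frame tcp [-0.0163 -0.2757  0.0605]
tool axes in m
 [[-0.9869 -0.1614  0.0012]
 [-0.1614  0.9869 -0.0012]
 [-0.001  -0.0013 -1.    ]]
F [-0.4 -0.7  5.4] T [ 0.06  0.12 -0.05] 0.0013 57.44823892277054 10.9 [-0.33  0.58  1.87 -0.    0.69 -1.85]
```

```bash
python3 - <<'E'
from h import *
s=snap('side')[0];t=snap('top')[0]
cv2.imwrite('pics/pinch.png',np.hstack([cv2.resize(s[205:265,280:370],(480,320),interpolation=cv2.INTER_CUBIC),cv2.resize(t[180:240,325:385],(320,320),interpolation=cv2.INTER_CUBIC)]))
_,d=snap('side'); X=cloud('side',d).reshape(-1,3)
m=(X[:,2]>.03)&(X[:,2]<.056)&(X[:,0]>.4)&(X[:,0]<.6)&(X[:,1]>-.16)&(X[:,1]<0.02); q=X[m]; print(cv2.minAreaRect((q[:,:2]*1000).astype(np.float32)))
E
```

```text
((502.3823547363281, -77.19467163085938), (118.49478912353516, 144.2149200439453), 87.197509765625)
```

View pics/pinch.png

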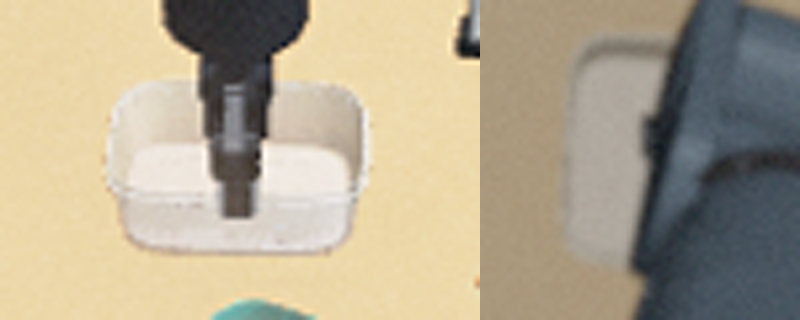

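The side crop shows one finger outside the near wall, tip at about (324,245), with the rim between the pads. The wall is just thin. I'll turn it square with the machine and check that the tub follows.

The manual's scale: shifts go in shares of 50 mm and turns go in shares of 2 pi rad. Converting my numbers, 0.02 m is 0.4, -0.008 m is -0.16, 0.08 rad is 0.0127.

crank_tcp:
  offsets:
    - {"dz": -0.02, "drz": 0.0127}
    - {"drz": 0.0127}
    - {"dx": -0.16, "dy": 0.4}
    - {"dx": -0.16, "dy": 0.4}
    - {}

```text
t: 11.55
tcp_pos: [0.5272, -0.0833, 0.0611]
ee_rot: [0.0, 0.101, 0.995, -0.0]
wrist_force: [0.5, 0.8, -0.5]
finger_gap: 0.0013
gripper_force: 57.0
```

```bash
python3 st.py
cat > tub.py <<'E'
from h import *
for c in('side','top'):
    d=np.median([snap(c)[1] for _ in range(3)],0); M=w2m(cloud(c,d)).reshape(-1,3)
    m=(M[:,2]>.025)&(M[:,2]<.056)&(abs(M[:,0])<.08)&(M[:,1]>-.3)&(M[:,1]<0); q=M[m]
    r=cv2.minAreaRect((q[:,:2]*1000).astype(np.float32)); print(c,len(q),np.round(r[0],1),np.round(r[1],1),round(r[2],1),'pct x',np.percentile(q[:,0],[1,99]).round(4),'y',np.percentile(q[:,1],[1,99]).round(4))
E
python3 tub.py
```

```text
m-frame tcp [-1.00e-04 -2.34e-01  6.11e-02]
tool axes in m
 [[-1.0e+00 -3.8e-03  1.0e-03]
 [-3.8e-03  1.0e+00 -7.0e-04]
 [-1.0e-03 -7.0e-04 -1.0e+00]]
F [ 0.3  0.9 -0.5] T [ 0.32 -0.08 -0.04] 0.0013 56.96037513222109 11.55 [-0.24  0.6   1.83 -0.    0.71 -1.61]
side 562 [  -2.  -191.7] [120.8 144.5] 87.4 pct x [-0.0722  0.0685] y [-0.2487 -0.135 ]
top 112 [  -0.2 -155.8] [145.3  47.3] 0.8 pct x [-0.0721  0.0713] y [-0.1803 -0.1327]
```

In the tool's units: 0.022 m is 0.44, 0.02 m is 0.4, 0.004 rad is 0.0006.

crank_tcp:
  offsets:
    - {"dy": 0.4, "drz": 0.0006}
    - {"dy": 0.44}
    - {"dy": 0.44}
    - {"dy": 0.44}
    - {"dy": 0.44}
    - {"dy": 0.36}
    - {}

```text
t: 12.55
tcp_pos: [0.5524, 0.0396, 0.0608]
ee_rot: [0.0, 0.103, 0.995, -0.0]
wrist_force: [-0.4, 1.3, -0.4]
finger_gap: 0.001
gripper_force: 57.2
```

```bash
python3 st.py; python3 tub.py
```

```text
m-frame tcp [-0.0007 -0.1085  0.0608]
tool axes in m
 [[-1.e+00  3.e-04  3.e-04]
 [ 3.e-04  1.e+00 -8.e-04]
 [-3.e-04 -8.e-04 -1.e+00]]
F [-0.7  1.2 -0.4] T [0.27 0.   0.03] 0.001 57.1628254947791 12.55 [-0.01  0.63  1.77 -0.    0.74 -1.37]
side 514 [ -1.7 -65.7] [119.8 143.8] 88.6 pct x [-0.0722  0.0685] y [-0.123  -0.0091]
top 5 [-70.  -35.1] [14.1  2.9] 87.5 pct x [-0.0718 -0.0683] y [-0.042  -0.0281]
```

In the tool's units: -0.04 m is -0.8, -0.03 m is -0.6.

crank_tcp:
  offsets:
    - {}
    - {}
    - {}
    - {"dz": -0.4}
    - {"dz": -0.6}
    - {"dz": -0.6}
    - {"dy": -0.6, "dz": -0.4}
    - {"dy": -0.8}
    - {"dy": -0.4}
    - {}
  aperture: 0.04

```text
t: 13.85
tcp_pos: [0.5331, -0.0513, 0.161]
ee_rot: [-0.0, 0.105, 0.994, -0.001]
wrist_force: [0.6, 0.3, 0.0]
finger_gap: 0.0401
gripper_force: 0.0
```

crank_tcp:
  offsets:
    - {"drz": 0.0223}
    - {"drz": 0.0231}
    - {"drz": 0.0231}
    - {"drz": 0.0231}
    - {"drz": 0.0231}
    - {"drz": 0.0231}
    - {"drz": 0.0231}
    - {"drz": 0.0231}
    - {"drz": 0.0231}
    - {"drz": 0.0231}
  aperture: 0.085

```text
t: 14.85
tcp_pos: [0.5337, -0.0485, 0.1607]
ee_rot: [0.0, 0.738, 0.675, -0.0]
wrist_force: [-0.8, 0.7, -0.3]
finger_gap: 0.0847
gripper_force: 0.0
```

crank_tcp:
  offsets:
    - {"drz": 0.0201}
    - {"dry": 0.0159}
    - {"dry": 0.0159}
    - {}

```text
t: 15.25
tcp_pos: [0.5335, -0.0497, 0.1605]
ee_rot: [-0.063, 0.774, 0.626, 0.078]
wrist_force: [0.8, 0.4, 0.1]
finger_gap: 0.085
gripper_force: 0.0
```

```bash
python3 st.py; python3 tub.py
```

```text
m-frame tcp [-0.0009 -0.1998  0.1605]
tool axes in m
 [[ 3.600e-03  1.000e+00 -1.000e-04]
 [ 9.799e-01 -3.500e-03  1.993e-01]
 [ 1.993e-01 -8.000e-04 -9.799e-01]]
F [0.7 0.6 0.1] T [-0.11  0.02 -0.01] 0.085 0.0 15.25 [-0.27  0.44  1.79  0.25  0.94 -0.21]
side 562 [ -2.3 -61.9] [108.5 145.3] 88.6 pct x [-0.0721  0.0685] y [-0.1145 -0.0095]
top 151 [ -0.9 -72.1] [ 81.5 147. ] 85.2 pct x [-0.0722  0.0723] y [-0.1109 -0.0283]
```

In the tool's units: 0.04 m is 0.8, 0.02 m is 0.4, -0.003 rad is -0.0005.

crank_tcp:
  offsets:
    - {"dy": 0.02, "dz": 0.8, "drz": -0.0005}
    - {"dz": 0.8}
    - {"dz": 0.6}
    - {"dz": 0.4}
    - {}

```text
t: 16.05
tcp_pos: [0.5386, -0.0233, 0.0312]
ee_rot: [-0.064, 0.772, 0.628, 0.076]
wrist_force: [0.3, 0.6, 0.1]
finger_gap: 0.085
gripper_force: 0.0
```

```bash
python3 st.py
```

```text
m-frame tcp [-0.0013 -0.173   0.0312]
tool axes in m
 [[-0.0014  1.     -0.0041]
 [ 0.9804  0.0022  0.1972]
 [ 0.1972 -0.0038 -0.9804]]
F [0.2 0.7 0.1] T [-0.05  0.06 -0.01] 0.085 0.0 16.05 [-0.22  0.66  1.83  0.32  0.68 -0.27]
```

crank_tcp:
  offsets:
    - {"dx": 0.294, "dz": 0.06}
    - {"dx": 0.294, "dz": 0.06}
    - {"dx": 0.196, "dz": 0.04}
    - {"dx": 0.196, "dz": 0.04}
    - {"dx": 0.196, "dz": 0.04}
    - {}

```text
t: 16.65
tcp_pos: [0.5524, 0.0356, 0.0335]
ee_rot: [-0.062, 0.772, 0.628, 0.077]
wrist_force: [-0.3, 0.0, -0.2]
finger_gap: 0.085
gripper_force: 0.0
```

```bash
python3 st.py; python3 tub.py
```

```text
m-frame tcp [ 1.000e-04 -1.125e-01  3.350e-02]
tool axes in m
 [[-2.400e-03  1.000e+00  5.000e-04]
 [ 9.802e-01  2.200e-03  1.978e-01]
 [ 1.978e-01  1.000e-03 -9.802e-01]]
F [-0.3 -0.  -0.2] T [-0.1  -0.02  0.  ] 0.085 0.0 16.65 [-0.11  0.67  1.81  0.32  0.67 -0.16]
side 285 [ -0.8 -65.6] [141.2 129.3] 0.8 pct x [-0.0709  0.0678] y [-0.1296 -0.0015]
top 77 [ -0.8 -58.8] [ 62.4 145.3] 89.2 pct x [-0.0732  0.0719] y [-0.0888 -0.0279]
```

In the tool's units: 0.0049 m is 0.098, 0.0029 m is 0.058.

crank_tcp:
  offsets:
    - {"dx": 0.098, "dz": 0.02}
    - {"dx": 0.098, "dz": 0.02}
    - {"dx": 0.098, "dz": 0.02}
    - {"dx": 0.058, "dz": 0.012}
    - {}
    - {}

```text
t: 17.55
tcp_pos: [0.5558, 0.0521, 0.0332]
ee_rot: [-0.062, 0.772, 0.628, 0.077]
wrist_force: [-0.3, 0.2, -0.3]
finger_gap: 0.0853
gripper_force: 0.0
```

```bash
python3 st.py; python3 tub.py
```

```text
m-frame tcp [ 0.0001 -0.0956  0.0332]
tool axes in m
 [[-1.300e-03  1.000e+00  4.000e-04]
 [ 9.803e-01  1.200e-03  1.977e-01]
 [ 1.977e-01  6.000e-04 -9.803e-01]]
F [-0.3  0.1 -0.3] T [-0.07 -0.02  0.01] 0.0853 0.0 17.55 [-0.08  0.67  1.8   0.32  0.67 -0.12]
side 261 [ -1.6 -57.5] [113.  141.5] 89.3 pct x [-0.0711  0.0687] y [-0.1129 -0.0028]
top 49 [ -1.6 -52.7] [ 40.1 145.2] 86.7 pct x [-0.0736  0.0712] y [-0.0685 -0.032 ]
```

crank_tcp:
  offsets:
    - {"dx": 0.04, "dz": 0.008}
    - {"dx": 0.04, "dz": 0.008}
    - {}
    - {}

```text
t: 18.25
tcp_pos: [0.5567, 0.0561, 0.0332]
ee_rot: [-0.062, 0.772, 0.628, 0.077]
wrist_force: [-0.3, -0.7, 0.0]
finger_gap: 0.0851
gripper_force: 0.0
```

```bash
python3 st.py
```

```text
m-frame tcp [ 0.0001 -0.0916  0.0332]
tool axes in m
 [[-1.200e-03  1.000e+00  3.000e-04]
 [ 9.803e-01  1.100e-03  1.977e-01]
 [ 1.977e-01  6.000e-04 -9.803e-01]]
F [-0.2 -0.7  0. ] T [-0.09  0.    0.01] 0.0851 0.0 18.25 [-0.07  0.67  1.8   0.32  0.67 -0.12]
```

In the tool's units: 0.001 m is 0.02, 0.0002 m is 0.004.

crank_tcp:
  offsets:
    - {"dx": 0.02, "dz": 0.004}
    - {"dx": 0.02, "dz": 0.004}
    - {}
    - {}

```text
t: 18.65
tcp_pos: [0.5571, 0.0579, 0.0332]
ee_rot: [-0.062, 0.772, 0.628, 0.077]
wrist_force: [0.2, -1.9, -0.2]
finger_gap: 0.085
gripper_force: 0.6
```

```bash
python3 st.py|grep -v '\[\['
```

```text
m-frame tcp [ 0.0001 -0.0897  0.0332]
tool axes in m
 [ 9.803e-01  1.000e-03  1.976e-01]
 [ 1.976e-01  6.000e-04 -9.803e-01]]
F [ 0.6 -1.8 -0.2] T [-0.31 -0.    0.02] 0.085 0.6456356867681734 18.65 [-0.07  0.67  1.79  0.32  0.67 -0.11]
```

crank_tcp:
  offsets:
    - {"dx": 0.02, "dz": 0.004}
    - {"dx": 0.02, "dz": 0.004}
    - {}
    - {}

```text
t: 19.05
tcp_pos: [0.5574, 0.0586, 0.0332]
ee_rot: [-0.062, 0.772, 0.628, 0.077]
wrist_force: [-2.5, -14.7, 2.6]
finger_gap: 0.0853
gripper_force: 7.0
```

```bash
python3 st.py
```

```text
m-frame tcp [ 0.0003 -0.089   0.0332]
tool axes in m
 [[-1.400e-03  1.000e+00  7.000e-04]
 [ 9.806e-01  1.300e-03  1.961e-01]
 [ 1.961e-01  9.000e-04 -9.806e-01]]
F [  0.6 -14.9   2.6] T [-2.05  0.02  0.18] 0.0853 7.015065806756198 19.05 [-0.06  0.68  1.79  0.32  0.67 -0.11]
```

Contact force is at the fingertips, so the tub is against the crossbar. I'll back off and check.

In the tool's units: -0.05 m is -1, -0.04 m is -0.8.

crank_tcp:
  offsets:
    - {"dx": -0.098, "dz": -0.02}
    - {"dx": -0.294, "dz": -0.06}
    - {"dx": -0.49, "dz": -0.1}
    - {"dx": -0.49, "dz": -0.1}
    - {"dz": -0.8}
    - {"dz": -1}
    - {"dz": -1}
    - {"dx": -0.6, "dz": -0.6}
    - {"dx": -0.6, "dz": -0.6}
    - {}

```text
t: 20.05
tcp_pos: [0.5234, -0.1087, 0.2207]
ee_rot: [-0.06, 0.773, 0.627, 0.079]
wrist_force: [0.3, 0.2, -0.9]
finger_gap: 0.085
gripper_force: 0.0
```

```bash
python3 st.py
python3 tub.py
python3 - <<'E'
from h import *
s=np.mean([snap('side')[0].astype(float) for _ in range(4)],0).astype(np.uint8);t=np.mean([snap('top')[0].astype(float) for _ in range(4)],0).astype(np.uint8)
w=s.copy()
for y in(-.082,.022):
    pts=proj('side',m2w([[-.073,y,.05],[.073,y,.05]])).round(1); print(pts)
a=cv2.resize(s[145:235,290:410],(480,360),interpolation=cv2.INTER_CUBIC)
b=cv2.resize(t[110:240,240:356],(320,360),interpolation=cv2.INTER_CUBIC)
cv2.imwrite('pics/fin.png',np.hstack([a,b]))
E
```

```text
m-frame tcp [ 0.0014 -0.2597  0.2207]
tool axes in m
 [[ 9.000e-04  1.000e+00  6.400e-03]
 [ 9.805e-01 -2.100e-03  1.965e-01]
 [ 1.965e-01  6.100e-03 -9.805e-01]]
F [ 0.3  0.2 -0.9] T [-0.03 -0.03  0.03] 0.085 0.0 20.05 [-0.38  0.37  1.73  0.22  1.08 -0.28]
side 313 [ -3.7 -43.2] [ 85.5 145.9] 89.6 pct x [-0.0744  0.0685] y [-0.0845 -0.0018]
top 106 [ -1.8 -56.8] [ 48.7 145.1] 86.5 pct x [-0.0732  0.0712] y [-0.0798 -0.0357]
[[318.1 200.7]
 [363.  205.2]]
[[324.  183.5]
 [366.6 187.6]]
```

View pics/fin.png

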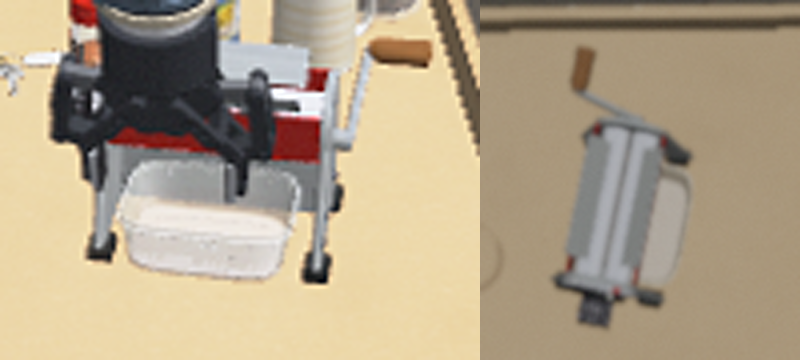

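The tub stands under the rollers, square between the plates. Its outer edge is at about -82 mm, as wanted, with its base at (345,209) in the side view. The dial is home at the red mark, so I'll hand in.

```bash
python3 -c "
from station import bot
print(bot.close_job())"
```

```text
the job is handed in; nothing more can be done
None
```

The dial is home in the hole at the red mark, and the tub is square in the bay against the crossbar, about 2–3 mm off centre between the plates; I handed in at about 20 s, with no verdict returned and no separate check on the bystanders.

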